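Start the second nut of a tofu press and run it home

TASK

The washed tofu press is being put together again: one green nut is already home, the other one stands loose on the worktop. Set the loose nut level over the bare stud, back it off (anticlockwise) under a light push until you feel its thread drop in, then turn it clockwise all the way down until its flange rests on the white pressure plate, and let go. Never force it: its plastic thread must not be pressed or jammed hard. Also leave the mug, the kitchen timer and the tin where they stand.

Things in the scene. Friction and masses are not known exactly. Their poses are not given: they have to be found in the camera images.
- nut: Loose green plastic hex flange nut, 29 mm high, 0.075 kg, standing flange down, the way up it goes on the stud. Origin: centre of its underside, z up. Hex 42 mm across flats (corners 46), 5 to 29 mm above the underside; its flats face the nut's x axis and every 60 degrees from it. Flange 58 mm across, 5 mm thick. Through hole: 20.4 mm in the top 8 mm, 30.4 mm below that.
- nut_lug (a point): Lower face of one of the nut's three inner thread lugs: 12.7 mm from the nut's axis along its x axis, 1.5 mm above its underside; the others at 120 and 240 degrees. Each is 6 mm wide, 3 mm thick and sloped like the thread. Axes as the nut.
- press: White plastic tofu press, stands fast, 112 x 204 mm with a spout on -x; origin under its centre on the worktop, z up. Its pressure plate's top is 34 mm up (ribs 4 mm higher between the studs). Two grey metal studs, 62 mm from the centre on the press's y axis: that on +y has its green nut fully down already, that on -y is bare.
- stud_seat (a point): On the bare stud's axis, level with the pressure plate's top (34 mm above the worktop): where the centre of the nut's underside must end. Axes as the press. The nut's flange meets the plate about 150 degrees clockwise from where the thread has dropped in; near there it can be felt as a rise of force or torque.
- stud_tip (a point): Tip of the bare stud, on its axis, 84 mm above the worktop. The stud ends in a smooth pilot 18 mm across, tapered over the last 6 mm to 10 mm across; the nut slides down over it with 1.2 mm play all round and stays level on it.
- stud_thread (a point): On the bare stud's axis, 19.5 mm above the plate: top of its thread, 28 mm across, right-handed, three blunt starts 120 degrees apart, lead 19.5 mm (3.1 mm per rad): clockwise from above goes down. The stud cannot turn, but the angle at which its starts lie differs every time and no measured pose tells it.
- stud_start (a point): On the bare stud's axis, 8 mm above the plate: nut's underside once dropped in. Before that its lugs ride on the thread's end, 14 to 19 mm above the plate. Clockwise from there they run against blunt starts and jam; anticlockwise the nut climbs 3.1 mm per rad for at most 120 degrees, then drops 10 mm into starts 11 degrees wider than the lugs; 4.5 mm step beyond; 1.3 mm vertical play.
- mug: White mug, 83 mm wide, 86 mm high, 115 mm over the handle; bystander. Origin: centre of its underside.
- timer: Red and white wind-up kitchen timer, 64 mm wide, 54 mm high; bystander. Origin: centre of its underside.
- tin: Small food tin, 76 mm wide, 58 mm high; bystander. Origin: centre of its underside.

How it is judged:
By the outcome, as a careful person would: the job done as asked, in the order asked, and still so for the second after the job is handed in, with the robot touching nothing.
It also fails if it takes over 72 s, if anything falls off the work surface, if the arm or the gripper's body presses on something with over 40 N, if the wrist force passes 120 N, or if a joint passes its speed limit or range.

ROBOT

A 6-joint arm with a two-finger parallel gripper is mounted at the origin on a cart in front of the work surface, level with it; the furniture and walls round the work are solid. World frame = base frame: x ahead of the robot, y to its left, z up, the work surface at z = 0. Lengths are in mm, angles in rad, forces in N, time in s.
With the tool pointing down it reaches from about 350 to 775 mm from the base axis. Payload 7.3 kg.
Tool frame: the origin (TCP) lies midway between the tips of the shut fingers; the grasp point (between the pads) lies 19 mm behind it; z points along the fingers, y is the line along which they close (so a half turn about z gives the same grasp; the last joint's range is limited). The gripper opens to 92 mm and grips with 3 to 60 N. Pads are 19 mm wide; open, the fingers measure 130 mm over their backs; the gripper's body (75 mm by 190 mm) begins 47 mm behind the grasp point.
Start: joints at [-1.312, 0.342, 1.524, -0, 1.275, -0.146], TCP at [206.787, -482.581, 226.741] pointing down, gripper open.
Joint ranges: [-2.53, 2.53], [-0.77, 2.02], [0.04, 2.7], [-1, 4.14], [0.28, 2.66], [-3.11, 3.11]. Speed limits (rad/s): [2.57, 2.57, 3.14, 3.14, 3.14, 3.14].

INTERFACE

Orientations are given as [roll, pitch, yaw] about the fixed x, y, z axes, in that order (R = Rz(yaw) Ry(pitch) Rx(roll)).
In Python, from plant import bot gives the robot as it stands. The module is installed in compiled form; this text tells all that it offers.
- The arm moves only by the shell command python3 -m crank 'ROWS' [OPENING]. ROWS is JSON, a list of rows, each a list of 6 numbers: the shift along the tool's x, y, z in m, then the turn, a rotation vector about the tool's x, y, z in rad. In form: [[dx, dy, dz, wx, wy, wz], ...]. A call has 1 to 5 rows; each row shifts and turns the commanded pose from where the row before left it, along the tool's axes as they then stand; what a row does not reach is not made up. A row lasts 1/8 s, in which the tool goes at most 62.5 mm and 10.7 degrees, less where a joint would pass 70% of its speed; a pose out of reach is approached as far as the arm can. A call is refused whole if a number of a shift passes 0.0625 or a number of a turn 0.188, either way. A call with a gripper value outside its range is refused whole. OPENING is the opening in per cent of the stroke, from 0 (shut) to 100 (fully open), set as the call begins (- or left out, the last holds). The fingers move at their own pace and stop on an object; the grip force is fixed at half the most. Time passes only in rows, so rows that do not move let the fingers close. It gives the time, the measured TCP pose, the force, the opening and the grip force at its end, in the units of the state.
- bot.get_obs(): the state, without advancing time (a new reading comes with each control period).
- bot.capture(name): name is "scene" or "top"; returns a dict with "color" (384x512x3 uint8, blue, green, red), "fov_y" (degrees; the focal length in pixels is half the picture's height over the tangent of half this angle, whatever the lens; pixels are square), "cx", "cy" (the principal point, pixels), "extrinsics" (4x4, takes a point from world to camera coordinates). Camera axes: x right, y up, looking along -z (the intrinsics and any distortion apply to the point x, -y, -z); pixel columns grow to the right and rows downward; lengths in mm; the calibration is good to about 2 mm. A picture is of the moment at which its call begins. There is no depth.
- bot.close_job(): hands the job in; it is judged then, once.
The state is a dict: "time": time; "joint_positions": joint angles; "dq": joint speeds; "tau": joint torques, N m; "tool_pos": TCP position; "tcp_rot": TCP orientation; "contact_force": force on the tool from outside, world axes, zero at the start; "moment": the same for the moment, N m; "grip_width": finger opening in mm; "finger_force": force on a finger pad.
Only numpy, scipy, OpenCV 4.12 (cv2) and the standard library are available. Lean on these libraries where they do the work, as an engineer would, in place of code of your own. Each camera call takes 0.05 s, during which the arm holds its last target. There are 200 camera calls.

## Working session

There is one attempt and no reset: what is moved stays moved. The work goes in short steps, Python scripts to look and compute and a shell command to move; the robot and the scene stay as the last step left them, time stands still between calls to the robot, and variables do not carry over. Pictures are saved under pics/ and viewed, at most 10 in all, crops included, and the job is handed in when it is done.

```bash
mkdir -p pics
python3 - <<'E'
from plant import bot
import cv2
o=bot.get_obs(); print({k:(v if not hasattr(v,'round') else v.round(3) if hasattr(v,'shape') else v) for k,v in o.items()})
for n in("scene","top"):
    c=bot.capture(n); cv2.imwrite(f"pics/{n}0.png",c["color"]); print(n,{k:v for k,v in c.items() if k!="color"})
E
```

```text
{'time': 0.0, 'joint_positions': array([-1.312,  0.343,  1.525, -0.   ,  1.275, -0.146]), 'dq': array([-0.002,  0.001,  0.   , -0.001,  0.002,  0.   ]), 'tau': array([ -0.   , -43.124, -24.422,   0.072,   0.056,  -0.   ]), 'tool_pos': array([ 206.686, -482.153,  226.054]), 'tcp_rot': array([-3.14 , -0.   ,  0.405]), 'contact_force': array([-0.354,  0.884, -0.062]), 'moment': array([-0.014, -0.013, -0.004]), 'finger_force': 0.0, 'grip_width': 91.80992340757093}
scene {'fov_y': 50.66882357240939, 'cx': 257.2490958305779, 'cy': 188.80753961615125, 'extrinsics': array([[-9.90694223e-01,  1.35701947e-01,  1.04851108e-02,
         5.40145239e+02],
       [-5.53709320e-02, -4.72210516e-01,  8.79745013e-01,
        -4.89799709e+01],
       [ 1.24334291e-01,  8.70977732e-01,  4.75330174e-01,
        -1.00241637e+03],
       [ 0.00000000e+00,  0.00000000e+00,  0.00000000e+00,
         1.00000000e+00]])}
top {'fov_y': 43.96482671371524, 'cx': 257.73109607470735, 'cy': 191.02759196597108, 'extrinsics': array([[-2.43335768e-02, -9.99647024e-01,  1.06632151e-02,
         2.99287153e+01],
       [ 9.96977079e-01, -2.34785463e-02,  7.40639069e-02,
        -5.56309057e+02],
       [-7.37874073e-02,  1.24332208e-02,  9.97196487e-01,
        -1.13460049e+03],
       [ 0.00000000e+00,  0.00000000e+00,  0.00000000e+00,
         1.00000000e+00]])}
```

View pics/scene0.png

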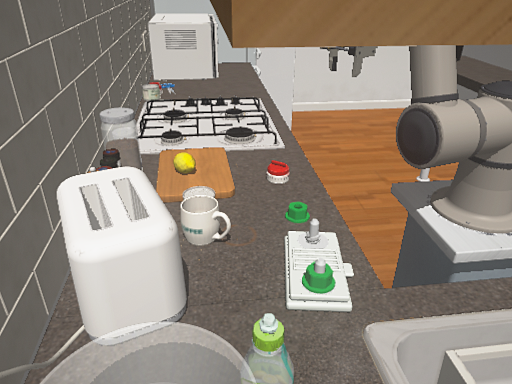

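View pics/top0.png

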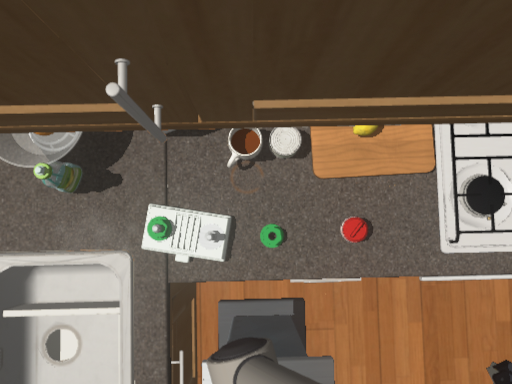

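The nut is at top (272,236), between the press (bare stud tip about (212,236)) and the red timer at (355,230). The mug and tin are near (245,145) and (285,140). Next I'll zoom in for details.

```bash
cat > h.py <<'E'
import numpy as np, cv2
from plant import bot
def cam(n):
    c=bot.capture(n); c["f"]=192/np.tan(np.radians(c["fov_y"]/2)); return c
def proj(c,P):
    P=np.atleast_2d(P).astype(float); q=P@c["extrinsics"][:3,:3].T+c["extrinsics"][:3,3]
    return np.c_[c["cx"]+c["f"]*q[:,0]/-q[:,2], c["cy"]-c["f"]*q[:,1]/-q[:,2]]
def ray(c,u,v,z):
    R=c["extrinsics"][:3,:3];t=c["extrinsics"][:3,3]
    d=R.T@np.array([(u-c["cx"])/c["f"],-(v-c["cy"])/c["f"],-1]); o=-R.T@t
    return o+d*(z-o[2])/d[2]
E
python3 - <<'E'
from h import *
t=cam("top"); s=cam("scene")
a=cv2.resize(t["color"][190:280,130:300],None,fx=4.6,fy=4.6,interpolation=cv2.INTER_CUBIC)
b=cv2.resize(s["color"][190:320,270:370],None,fx=4.6,fy=4.6,interpolation=cv2.INTER_CUBIC)
cv2.imwrite("pics/tc.png",a); cv2.imwrite("pics/sc.png",b)
print(a.shape,b.shape, ray(t,272,236,15),ray(t,212,236,84),ray(s,313,221,84))
for c in(t,s):
    x=c["color"].astype(int); m=((x[...,1]>x[...,2]*1.6)&(x[...,1]>x[...,0]*1.3)&(x[...,1]>60)).astype(np.uint8)
    n,l,st,ce=cv2.connectedComponentsWithStats(m)
    print([(st[i].tolist(),ce[i].round(1).tolist()) for i in range(1,n) if st[i,4]>60])
E
```

```text
(414, 782, 3) (598, 460, 3) [447.18635198 -15.38282885  15.        ] [451.99815622 123.96272952  84.        ] [454.52723425 132.38669211  84.        ]
[([148, 217, 20, 23, 266], [157.3, 228.0]), ([260, 224, 23, 24, 392], [271.1, 235.5])]
[([285, 202, 25, 21, 400], [297.2, 212.5]), ([302, 262, 33, 31, 633], [318.8, 279.8])]
```

View pics/tc.png

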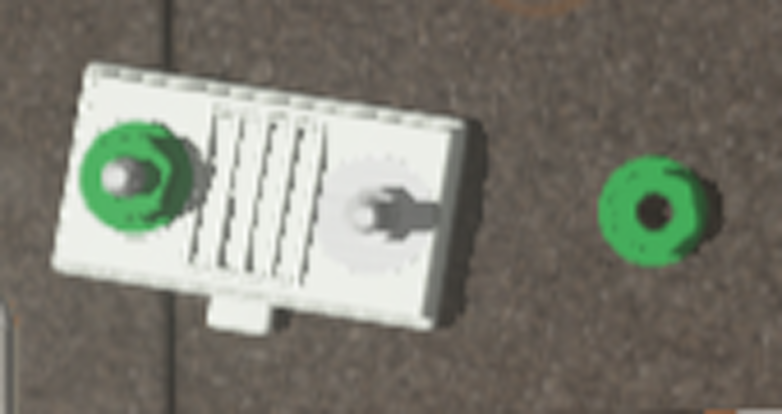

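View pics/sc.png

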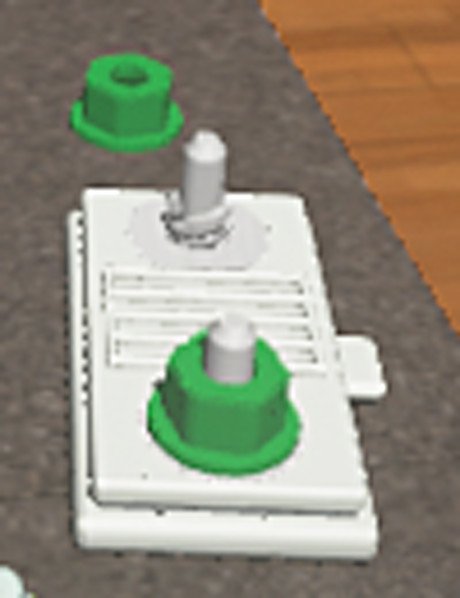

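The nut's hex shows clearly in the scene crop. The stud tip is at top (209.3,236.7) and scene (315,219.3). Next: silhouette fits for the nuts, and triangulation of the stud tip.

```bash
cat > fit.py <<'E'
from h import *
from scipy.optimize import minimize
def pts(p,z0,flange_only=False):
    x,y,a=p; th=np.linspace(0,2*np.pi,60,endpoint=False)
    P=[[x+29*np.cos(t),y+29*np.sin(t),z0+z] for t in th for z in(0,5)]
    P+=[[x+24.25*np.cos(a+np.pi/6+k*np.pi/3),y+24.25*np.sin(a+np.pi/6+k*np.pi/3),z0+z] for k in range(6) for z in(5,29)]
    return np.array(P)
def sil(c,p,z0,box,S=8):
    x,y,w,h=box; m=np.zeros((h*S,w*S),np.uint8)
    P=pts(p,z0)
    for Q in(P[:120],P[120:]):
        q=(proj(c,Q)+0.5-[x,y])*S
        cv2.fillConvexPoly(m,cv2.convexHull(q.astype(np.int32).reshape(-1,1,2)),255)
    return cv2.resize(m,(w,h),interpolation=cv2.INTER_AREA)/255.
def green(c,box):
    x,y,w,h=box; I=c["color"][y:y+h,x:x+w].astype(float)
    g=I[...,1]-np.maximum(I[...,0],I[...,2]); return g
def fit(c,box,p0,z0):
    g=green(c,box); m=np.clip(g/np.percentile(g[g>30],30),0,1)
    best=None
    for a0 in np.radians(range(-30,30,10)):
        r=minimize(lambda p:((sil(c,(p[0],p[1],p[2]/20),z0,box)-m)**2).sum(),[p0[0],p0[1],a0*20],method="Nelder-Mead",options=dict(initial_simplex=np.array([[p0[0],p0[1],a0*20],[p0[0]+3,p0[1],a0*20],[p0[0],p0[1]+3,a0*20],[p0[0],p0[1],a0*20+3]])))
        if best is None or r.fun<best.fun: best=r
    return best.x[0].round(1),best.x[1].round(1),np.degrees(best.x[2]/20).round(1)%60,round(best.fun,2)
E
python3 - <<'E'
from fit import *
t=cam("top"); s=cam("scene")
print("nut top",fit(t,(252,216,40,40),(447,-15),0)); print("nut scene",fit(s,(277,194,42,37),(447,-15),0))
# stud tip triangulation, and seated-nut centre
A=ray(t,209.3,236.7,84);B=ray(s,315,219.5,84);print("tip",A,B)
for c,uv in((t,(127,177)),(s,(233,318))):
    o=(130,190) if c is t else (270,190)
    print("tip2",ray(c,uv[0]/4.6+o[0]-.4,uv[1]/4.6+o[1]-.4,84))
print("seat top",fit(t,(142,210,32,36),(455,250),34)); print("seat scene",fit(s,(296,255,45,44),(455,250),34))
E
```

```text
nut top (np.float64(448.4), np.float64(-13.8), np.float64(25.1), np.float64(51.14))
nut scene (np.float64(447.5), np.float64(-18.8), np.float64(43.8), np.float64(8.96))
tip [450.56273248 130.12699504  84.        ] [449.23897648 127.58881737  84.        ]
tip2 [473.00993592 248.21263164  84.        ]
tip2 [472.33356425 248.38114264  84.        ]
seat top (np.float64(473.1), np.float64(254.0), np.float64(29.9), np.float64(93.16))
seat scene (np.float64(472.3), np.float64(249.1), np.float64(57.6), np.float64(150.59))
```

```bash
python3 -m crank '[[0.045,-0.037,0,0,0,0],[0.045,-0.037,0,0,0,0],[0.045,-0.037,0,0,0,0],[0.045,-0.037,0,0,0,0],[0.045,-0.037,0,0,0,0]]' 100
python3 - <<'E'
from fit import *
t=cam("top"); box=(252,216,40,40); g=green(t,box); m=(g>12).astype(np.uint8)
cs,_=cv2.findContours(m,cv2.RETR_EXTERNAL,cv2.CHAIN_APPROX_NONE); k=max(cs,key=cv2.contourArea)
M=np.zeros_like(m); cv2.fillPoly(M,[k],1)
print(M.sum(), cv2.boundingRect(k))
for a in (44,34,54):
  f=lambda p:((sil(t,(p[0],p[1],np.radians(a)),0,box)-M)**2).sum()
  r=minimize(f,[447,-17],method="Nelder-Mead",options=dict(initial_simplex=[[444,-20],[450,-18],[447,-12]])); print(a,r.x,r.fun, sil(t,(*r.x,.7),0,box).sum())
E
```

```text
time: 0.92
tool_pos: [341.3, -222.3, 226.9]
tcp_rot: [3.141, -0.0, 0.404]
contact_force: [1.3, -0.0, -0.0]
grip_width: 91.6
finger_force: 0.0
477 (8, 7, 24, 25)
44 [448.36185244 -14.08039527] 20.148496732026143 448.4039215686274
34 [448.36185244 -14.08039527] 20.148496732026143 448.4039215686274
54 [448.36185244 -14.08039527] 20.148496732026143 448.4039215686274
```

```bash
python3 -m crank '[[0.0448,-0.0369,0,0,0,0],[0.0448,-0.0369,0,0,0,0],[0.0448,-0.0369,0,0,0,0],[0.0448,-0.0369,0,0,0,0],[0,0,0.02,0,0,-0.176]]'
python3 -m crank '[[0,0,0.015,0,0,-0.176],[0,0,0.015,0,0,-0.176],[0,0,0.015,0,0,-0.176],[0,0,0.015,0,0,-0.176],[0,0,0.015,0,0,-0.176]]'
python3 -m crank '[[0,0,0.015,0,0,-0.176],[0,0,0.015,0,0,-0.176],[0,0,0.015,0,0,-0.176],[0,0,0.015,0,0,-0.176],[0,0,0.015,0,0,-0.176]]'
python3 -m crank '[[0,0,0,0,0,0]]'
python3 - <<'E'
from h import *
o=bot.get_obs(); print(o["joint_positions"].round(3),o["contact_force"],o["moment"])
a=[cam(n)["color"][y:y+110,x:x+110] for n,x,y in(("scene",240,140),("top",215,180))]
cv2.imwrite("pics/g1.png",cv2.resize(np.hstack(a),None,fx=3.6,fy=3.6,interpolation=cv2.INTER_CUBIC))
E
```

```text
time: 1.6
tool_pos: [449.4, -14.4, 207.5]
tcp_rot: [3.139, -0.003, 0.589]
contact_force: [0.4, -0.4, -1.6]
grip_width: 91.7
finger_force: 0.0
time: 2.22
tool_pos: [447.4, -17.7, 131.3]
tcp_rot: [3.141, 0.0, 1.467]
contact_force: [-0.3, 0.5, -0.6]
grip_width: 92.0
finger_force: 0.0
time: 2.85
tool_pos: [447.4, -17.8, 56.3]
tcp_rot: [3.142, 0.0, 2.347]
contact_force: [0.1, 0.6, -0.1]
grip_width: 91.6
finger_force: 0.0
time: 2.98
tool_pos: [446.7, -17.6, 56.0]
tcp_rot: [-3.14, -0.002, 2.339]
contact_force: [0.1, -0.4, 0.6]
grip_width: 91.5
finger_force: 0.0
[-0.211  0.436  1.947 -0.     0.76  -0.979] [ 0.06093799 -0.41370399  0.63643842] [ 0.05827355 -0.15891232  0.02307759]
```

View pics/g1.png

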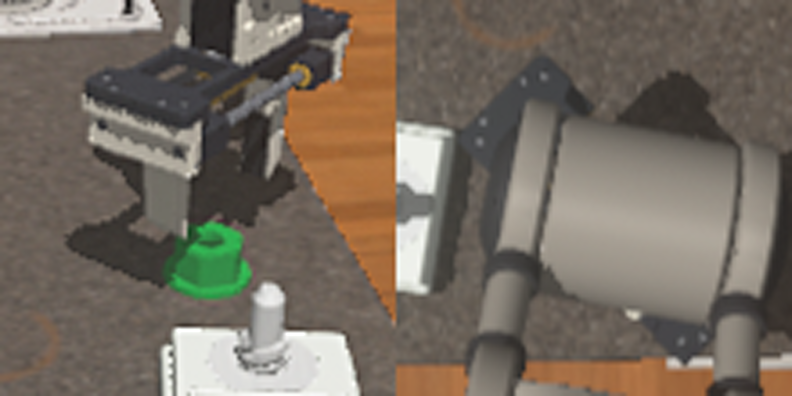

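The fingers stand open above the nut and straddle it; the hex flats look parallel to the pads. Next: descend and close.

```bash
python3 -m crank '[[0.0,0,0.02,0,0,0],[0.0,0,0.02,0,0,0],[0,0,0.008,0,0,0],[0,0,0,0,0,0]]'; python3 -m crank '[[0,0,0,0,0,0],[0,0,0,0,0,0],[0,0,0,0,0,0],[0,0,0,0,0,0],[0,0,0,0,0,0]]' 0;python3 -m crank '[[0,0,0,0,0,0],[0,0,0,0,0,0]]'
```

```text
time: 3.58
tool_pos: [447.5, -17.7, 8.9]
tcp_rot: [-3.142, -0.0, 2.34]
contact_force: [-0.2, 0.6, -0.0]
grip_width: 91.6
finger_force: 0.0
time: 4.2
tool_pos: [447.3, -17.7, 8.7]
tcp_rot: [-3.142, 0.0, 2.341]
contact_force: [0.5, -0.3, -0.1]
grip_width: 46.3
finger_force: 0.0
time: 4.45
tool_pos: [447.4, -17.7, 8.7]
tcp_rot: [-3.142, 0.0, 2.341]
contact_force: [0.1, 1.2, 1.0]
grip_width: 42.8
finger_force: 29.5
```

```bash
python3 -m crank '[[0,0,0,0,0,0],[0,0,-0.053,0,0,0],[0,0,-0.053,0,0,0],[0,0,0,0,0,0]]';  python3 -m crank '[[0.0343,0.0345,0,0,0,0],[0.0343,0.0345,0,0,0,0],[0.0343,0.0345,0,0,0,0],[0,0,0,0,0,0],[0,0,0,0,0,0]]'
python3 - <<'E'
from h import *
o=bot.get_obs(); print(o["joint_positions"].round(3),o["tool_pos"],o["contact_force"],o["moment"],o["grip_width"])
c=cam("scene"); t=cam("top")
cv2.imwrite("pics/s2.png",cv2.resize(c["color"][140:270,260:380],None,fx=4.6,fy=4.6,interpolation=cv2.INTER_CUBIC))
E
```

```text
time: 4.95
tool_pos: [449.6, -18.1, 118.0]
tcp_rot: [3.137, 0.007, 2.341]
contact_force: [0.8, 0.5, -1.4]
grip_width: 42.3
finger_force: 29.5
time: 5.58
tool_pos: [449.3, 128.0, 113.7]
tcp_rot: [-3.14, -0.001, 2.342]
contact_force: [-0.0, -0.2, -1.6]
grip_width: 42.4
finger_force: 29.5
[ 1.130e-01  3.710e-01  1.835e+00 -1.000e-03  9.370e-01 -6.570e-01] [449.28400866 127.95777348 113.69458989] [-0.04477873 -0.24828105 -1.56225758] [ 0.02192831 -0.16313777  0.0128247 ] 42.38290777601017
```

View pics/s2.png

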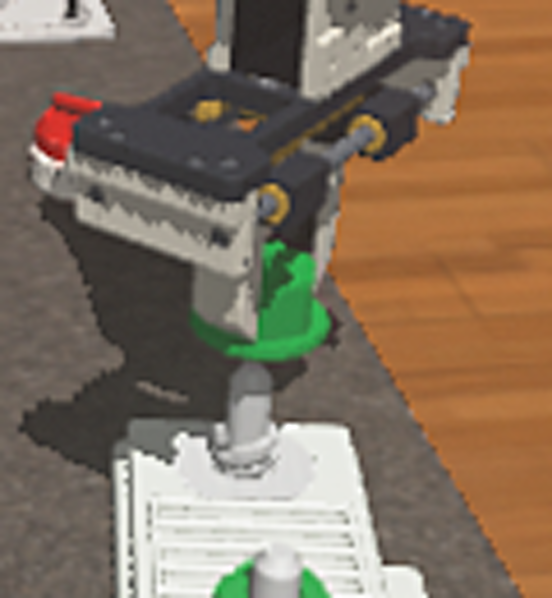

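The nut is level above the stud, flange spanning crop columns 191–331 (centre 261) and stud tip centred at column 251. That suggests a lateral offset, which I'll check against the calibration.

Run:
```python
from h import *
c=cam("scene"); I=c["color"]
hsv=cv2.cvtColor(I,cv2.COLOR_BGR2HSV)
off=0.4
print("obs flange u",261/4.6+260-off,"bottom v",361/4.6+140-off,"tip u,v",251/4.6+260-off,363/4.6+140-off)
th=np.linspace(0,6.28,90)
P=np.c_[449.3+29*np.cos(th),128+29*np.sin(th),0*th+105]
for z in(105,110):
    P[:,2]=z;q=proj(c,P);print(z,"pred flange u range",q[:,0].min(),q[:,0].max(),"vmax",q[:,1].max())
print("obs range",191/4.6+260-off,331/4.6+260-off)
print("tip pred for 449.5,128,84",proj(c,[[449.5,128,84]]))
print("px/mm x",proj(c,[[459.5,128,84]])-proj(c,[[449.5,128,84]]),proj(c,[[449.5,138,84]])-proj(c,[[449.5,128,84]]))
# rows profile of green
g=I[...,1].astype(int)-np.maximum(I[...,0],I[...,2]).astype(int)
for v in range(205,220): 
    u=np.where(g[v,295:340]>25)[0]+295
    print(v,(u.min(),u.max()) if len(u) else None, end=" ")
```

```text
obs flange u 316.33913043478265 bottom v 218.0782608695652 tip u,v 314.1652173913044 218.51304347826087
105 pred flange u range 300.8372157004649 331.0234462399139 vmax 218.54812063571364
110 pred flange u range 300.9963385576471 331.27605041444235 vmax 216.28586315319313
obs range 301.12173913043483 331.55652173913046
tip pred for 449.5,128,84 [[314.92493281 219.62148263]]
px/mm x [[-4.97061962  0.33112182]] [[1.33859826 2.77646278]]
205 (np.int64(316), np.int64(328)) 206 (np.int64(316), np.int64(329)) 207 (np.int64(301), np.int64(330)) 208 (np.int64(301), np.int64(330)) 209 (np.int64(301), np.int64(331)) 210 (np.int64(302), np.int64(330)) 211 (np.int64(302), np.int64(330)) 212 (np.int64(303), np.int64(330)) 213 (np.int64(304), np.int64(330)) 214 (np.int64(305), np.int64(329)) 215 (np.int64(307), np.int64(327)) 216 (np.int64(309), np.int64(326)) 217 (np.int64(312), np.int64(323)) 218 None 219 None
```

```bash
python3 -m crank '[[-0.0007,0.0007,0.013,0,0,0],[0,0,0.013,0,0,0],[0,0,0.012,0,0,0],[0,0,0,0,0,0]]';  python3 -m crank '[[0,0,0.002,0,0,0],[0,0,0.002,0,0,0],[0,0,0.002,0,0,0],[0,0,0,0,0,0]]'
python3 -c "
from plant import bot
o=bot.get_obs(); print(o['tool_pos'],o['contact_force'],o['moment'],o['grip_width'])"
```

```text
time: 6.22
tool_pos: [450.1, 128.0, 75.4]
tcp_rot: [-3.139, -0.002, 2.341]
contact_force: [-0.0, -0.2, -1.4]
grip_width: 42.4
finger_force: 29.5
time: 6.72
tool_pos: [451.0, 128.2, 70.7]
tcp_rot: [-3.141, 0.0, 2.341]
contact_force: [-0.6, -1.3, -0.6]
grip_width: 43.0
finger_force: 29.5
[450.95486132 128.22550551  70.67284355] [-0.63103705 -1.26147171 -0.61119776] [ 0.03223912 -0.1747385   0.00708668] 43.03566068664203
```

```bash
python3 -m crank '[[0,0,0.002,0,0,0],[0,0,0.002,0,0,0],[0,0,0,0,0,0]]'; python3 -m crank '[[0,0,0.0015,0,0,0],[0,0,0.0015,0,0,0],[0,0,0,0,0,0]]'
python3 -c "
from plant import bot
o=bot.get_obs(); print(o['tool_pos'],o['contact_force'],o['moment'],o['grip_width'])"
```

```text
time: 7.1
tool_pos: [450.9, 128.2, 66.5]
tcp_rot: [-3.141, -0.0, 2.341]
contact_force: [-0.0, -0.5, -0.1]
grip_width: 42.5
finger_force: 29.5
time: 7.48
tool_pos: [450.9, 128.2, 63.5]
tcp_rot: [-3.141, -0.0, 2.341]
contact_force: [-0.3, 0.0, -0.3]
grip_width: 42.7
finger_force: 29.5
[450.89346498 128.20966479  63.54808736] [-0.31711729  0.02738005 -0.3326816 ] [ 0.04656161 -0.11038538 -0.06450581] 42.67281577236062
```

```bash
for i in 1; do python3 -m crank '[[0,0,0.001,0,0,0],[0,0,0.001,0,0,0],[0,0,0,0,0,0]]'|grep -E "pos|force"; python3 -m crank '[[0,0,0.001,0,0,0],[0,0,0,0,0,0]]'|grep -E "pos|force";python3 -m crank '[[0,0,0.0005,0,0,0],[0,0,0,0,0,0]]'|grep -E "pos|force"; done
```

```text
tool_pos: [451.0, 128.2, 61.6]
contact_force: [0.1, 0.1, -1.8]
finger_force: 29.5
tool_pos: [451.0, 128.2, 60.6]
contact_force: [0.3, -0.2, -0.2]
finger_force: 29.5
tool_pos: [451.0, 128.2, 60.2]
contact_force: [0.6, -0.1, -0.6]
finger_force: 29.5
```

```bash
python3 -m crank '[[0,0,0.0007,0,0,0],[0,0,0,0,0,0]]'|grep -E "pos|force"; python3 -m crank '[[0,0,0.0007,0,0,0],[0,0,0,0,0,0]]'|grep -E "pos|force"
```

```text
tool_pos: [451.0, 128.2, 59.4]
contact_force: [0.5, -0.4, -0.1]
finger_force: 29.5
tool_pos: [451.1, 128.2, 59.1]
contact_force: [-0.6, 0.4, 4.2]
finger_force: 29.6
```

```bash
python3 -m crank '[[0,0,0.0007,0,0,0],[0,0,0,0,0,0]]'|grep -E "pos|force"
```

```text
tool_pos: [451.2, 128.2, 58.9]
contact_force: [-2.7, -0.9, 9.5]
finger_force: 29.6
```

Contact is felt at TCP z≈59.2. Next: ease off to a light push and turn anticlockwise, climbing with the thread.

```bash
python3 -m crank '[[0,0,-0.0007,0,0,-0.087],[0,0,-0.0003,0,0,-0.087],[0,0,0,0,0,0]]'|grep -E "pos|force|rot"; python3 -c "
from plant import bot
o=bot.get_obs(); print(o['moment'],o['grip_width'])"
```

```text
tool_pos: [450.8, 128.5, 59.5]
tcp_rot: [3.141, -0.0, 2.516]
contact_force: [-2.3, 1.1, 5.9]
finger_force: 29.6
[0.20242673 0.25269548 0.03618874] 42.695547603031336
```

```bash
python3 -m crank '[[0,0,-0.0003,0,0,-0.087],[0,0,-0.0003,0,0,-0.087],[0,0,0,0,0,0]]'|grep -E "pos|force|rot"
```

```text
tool_pos: [450.8, 128.4, 60.0]
tcp_rot: [3.141, -0.0, 2.69]
contact_force: [-1.5, 0.9, 5.8]
finger_force: 29.6
```

```bash
python3 -m crank '[[0,0,-0.0003,0,0,-0.087],[0,0,-0.0003,0,0,-0.087],[0,0,0,0,0,0]]'|grep -E "pos|force|rot"
```

```text
tool_pos: [451.0, 128.3, 60.5]
tcp_rot: [3.142, 0.0, 2.862]
contact_force: [-1.2, 0.8, 4.6]
finger_force: 29.6
```

```bash
python3 -m crank '[[0,0,-0.00025,0,0,-0.087],[0,0,-0.00025,0,0,-0.087],[0,0,0,0,0,0]]'|grep -E "pos|force|rot"
```

```text
tool_pos: [451.2, 128.3, 60.8]
tcp_rot: [3.141, 0.001, 3.034]
contact_force: [-0.6, 0.6, 2.8]
finger_force: 29.6
```

```bash
python3 -m crank '[[0,0,-0.00025,0,0,-0.07],[0,0,-0.00025,0,0,-0.07],[0,0,0,0,0,0]]'|grep -E "pos|force|rot"
```

```text
tool_pos: [450.8, 128.2, 61.0]
tcp_rot: [-3.141, -0.0, -3.109]
contact_force: [-0.0, 0.2, -1.0]
finger_force: 29.6
```

The push force has gone, so this may be the gap. Next: probe gently downwards.

```bash
python3 -m crank '[[0,0,0.0007,0,0,0],[0,0,0,0,0,0]]'|grep -E "pos|force|rot"
```

```text
tool_pos: [450.9, 128.2, 60.4]
tcp_rot: [-3.141, -0.0, -3.108]
contact_force: [0.4, -0.1, 0.2]
finger_force: 29.6
```

```bash
python3 -m crank '[[0,0,0.0007,0,0,0],[0,0,0,0,0,0]]'|grep -E "pos|force|rot"
```

```text
tool_pos: [451.0, 128.2, 59.8]
tcp_rot: [-3.142, -0.0, -3.107]
contact_force: [-0.4, -1.1, -0.7]
finger_force: 29.6
```

```bash
python3 -m crank '[[0,0,0.001,0,0,0],[0,0,0.001,0,0,0],[0,0,0,0,0,0]]'|grep -E "pos|force|rot"
```

```text
tool_pos: [450.9, 128.2, 57.8]
tcp_rot: [-3.141, -0.0, -3.106]
contact_force: [0.0, -0.4, -1.1]
finger_force: 29.6
```

```bash
python3 -m crank '[[0,0,0.001,0,0,0],[0,0,0.0005,0,0,0],[0,0,0,0,0,0]]'|grep -E "pos|force|rot"
```

```text
tool_pos: [450.9, 128.2, 56.3]
tcp_rot: [-3.141, -0.0, -3.106]
contact_force: [-0.0, 0.7, -0.8]
finger_force: 29.6
```

```bash
python3 -m crank '[[0,0,0.0007,0,0,0],[0,0,0,0,0,0]]'|grep -E "pos|force|rot"; python3 -c "
from plant import bot
o=bot.get_obs(); print(o['moment'],o['grip_width'])"
```

```text
tool_pos: [451.0, 128.2, 55.6]
tcp_rot: [-3.141, -0.0, -3.106]
contact_force: [0.6, -0.9, -0.5]
finger_force: 29.6
[ 0.07549012 -0.12539455  0.01026924] 42.50101923113369
```

```bash
python3 -m crank '[[0,0,0.001,0,0,0],[0,0,0.001,0,0,0],[0,0,0,0,0,0]]'|grep -E "pos|force|rot"
```

```text
tool_pos: [450.9, 128.2, 53.6]
tcp_rot: [-3.141, -0.0, -3.106]
contact_force: [-0.1, -0.4, -0.5]
finger_force: 29.6
```

```bash
python3 -m crank '[[0,0,0.001,0,0,0],[0,0,0.0007,0,0,0],[0,0,0,0,0,0]]'|grep -E "pos|force|rot"
```

```text
tool_pos: [450.9, 128.2, 51.9]
tcp_rot: [-3.141, -0.0, -3.106]
contact_force: [-0.7, -0.8, -0.5]
finger_force: 29.6
```

```bash
python3 -m crank '[[0,0,0.0007,0,0,0],[0,0,0,0,0,0]]'|grep -E "pos|force|rot"; python3 -c "
from plant import bot
o=bot.get_obs(); print(o['moment'],o['grip_width'])"
```

```text
tool_pos: [451.0, 128.2, 51.2]
tcp_rot: [-3.142, -0.0, -3.106]
contact_force: [-0.8, 0.2, -0.4]
finger_force: 29.6
[ 0.12569062 -0.16693151  0.02464636] 42.44726398397787
```

```bash
python3 -m crank '[[0,0,0.0005,0,0,0],[0,0,0,0,0,0]]'|grep -E "pos|force|rot"
```

```text
tool_pos: [451.1, 128.2, 50.8]
tcp_rot: [-3.142, 0.0, -3.106]
contact_force: [0.4, 0.7, 0.1]
finger_force: 29.6
```

```bash
python3 -m crank '[[0,0,0.0005,0,0,0],[0,0,0,0,0,0]]'|grep -E "pos|force|rot"
```

```text
tool_pos: [451.2, 128.3, 50.6]
tcp_rot: [-3.142, 0.001, -3.106]
contact_force: [-1.2, -0.6, 5.1]
finger_force: 29.6
```

Dropped in: bottom felt at TCP z≈50.6, i.e. underside 8 mm above the plate. Next: ease up to mid-play and turn clockwise along the lead.

```bash
python3 -m crank '[[0,0,-0.0007,0,0,0],[0,0,0.0003,0,0,0.1],[0,0,0.0003,0,0,0.1],[0,0,0.0003,0,0,0.1],[0,0,0,0,0,0]]'|grep -E "pos|force|rot"; python3 -c "
from plant import bot
o=bot.get_obs(); print(o['moment'],o['grip_width'])"
```

```text
tool_pos: [450.9, 128.2, 49.9]
tcp_rot: [-3.141, -0.0, 2.878]
contact_force: [-0.1, 0.4, -0.3]
finger_force: 29.6
[ 0.12448436 -0.18633471  0.00690631] 42.82777871056507
```

```bash
python3 -m crank '[[0,0,0.00046,0,0,0.15],[0,0,0.00047,0,0,0.15],[0,0,0.00046,0,0,0.15],[0,0,0,0,0,0]]'|grep -E "pos|force|rot"; python3 -c "
from plant import bot
o=bot.get_obs(); print(o['moment'],o['grip_width'])"
```

```text
tool_pos: [450.8, 128.2, 48.5]
tcp_rot: [-3.141, -0.0, 2.43]
contact_force: [-0.6, -0.3, -0.7]
finger_force: 29.6
[ 0.07878648 -0.08431129  0.01643396] 42.73190965833312
```

```bash
python3 -m crank '[[0,0,0.00046,0,0,0.15],[0,0,0.00047,0,0,0.15],[0,0,0.00046,0,0,0.15],[0,0,0.00047,0,0,0.15],[0,0,0,0,0,0]]'|grep -E "pos|force|rot"; python3 -c "
from plant import bot
o=bot.get_obs(); print(o['moment'],o['grip_width'])"
```

```text
tool_pos: [450.9, 128.2, 46.7]
tcp_rot: [-3.141, 0.0, 1.832]
contact_force: [-0.7, 0.3, -0.4]
finger_force: 29.6
[-0.02962185 -0.12353342  0.01559236] 42.93424816687079
```

```bash
python3 -m crank '[[0,0,0.00046,0,0,0.15],[0,0,0.00047,0,0,0.15],[0,0,0.00046,0,0,0.15],[0,0,0.00047,0,0,0.15],[0,0,0,0,0,0]]'|grep -E "pos|force|rot"; python3 -c "
from plant import bot
o=bot.get_obs(); print(o['moment'],o['grip_width'])"
```

```text
tool_pos: [451.0, 128.2, 44.9]
tcp_rot: [-3.142, 0.0, 1.233]
contact_force: [-0.5, 0.5, -1.3]
finger_force: 29.6
[-0.03223573 -0.10811591  0.00314277] 42.51188207888522
```

```bash
python3 -m crank '[[0,0,0.00031,0,0,0.1],[0,0,0.00031,0,0,0.1],[0,0,0.00031,0,0,0.1],[0,0,0,0,0,0]]'|grep -E "pos|force|rot"; python3 -c "
from plant import bot
o=bot.get_obs(); print(o['moment'],o['grip_width'])"
```

```text
tool_pos: [451.0, 128.2, 44.0]
tcp_rot: [3.142, 0.0, 0.933]
contact_force: [0.2, 0.3, -1.0]
finger_force: 29.6
[ 0.00135386 -0.06639406  0.02321438] 42.731171618012006
```

```bash
python3 -m crank '[[0,0,0.00031,0,0,0.1],[0,0,0.00031,0,0,0.1],[0,0,0,0,0,0]]'|grep -E "pos|force|rot"; python3 -c "
from plant import bot
o=bot.get_obs(); print(o['moment'],o['grip_width'])"
```

```text
tool_pos: [451.0, 128.2, 43.4]
tcp_rot: [3.142, 0.0, 0.732]
contact_force: [-1.1, 0.6, -0.9]
finger_force: 29.6
[-0.00762242  0.00348742 -0.02234343] 42.28871516653704
```

```bash
python3 -m crank '[[0,0,0.00031,0,0,0.1],[0,0,0,0,0,0]]'|grep -E "pos|force|rot"; python3 -c "
from plant import bot
o=bot.get_obs(); print(o['moment'],o['grip_width'])"
```

```text
tool_pos: [451.0, 128.2, 43.1]
tcp_rot: [3.142, 0.0, 0.632]
contact_force: [-0.1, 0.1, 0.5]
finger_force: 29.6
[-0.01530618 -0.03209068  0.00309451] 42.65668211233491
```

```bash
python3 -m crank '[[0,0,0.00025,0,0,0.08],[0,0,0,0,0,0]]'|grep -E "pos|force|rot"; python3 -c "
from plant import bot
o=bot.get_obs(); print(o['moment'],o['grip_width'])"
```

```text
tool_pos: [451.0, 128.2, 42.9]
tcp_rot: [3.142, 0.0, 0.551]
contact_force: [-0.4, -0.8, -0.2]
finger_force: 29.6
[-0.02118867 -0.06039661  0.06318218] 42.610442173944165
```

```bash
python3 -m crank '[[0,0,0.0002,0,0,0.06],[0,0,0,0,0,0]]'|grep -E "pos|force|rot"; python3 -c "
from plant import bot
o=bot.get_obs(); print(o['moment'],o['grip_width'])"
```

```text
tool_pos: [451.1, 128.2, 42.8]
tcp_rot: [3.141, -0.0, 0.491]
contact_force: [-0.7, 0.2, -0.1]
finger_force: 29.6
[-0.01683223 -0.00386956 -0.04336683] 42.70422099942194
```

```bash
python3 -m crank '[[0,0,0.0003,0,0,0.06],[0,0,0,0,0,0]]'|grep -E "pos|force|rot"; python3 -c "
from plant import bot
o=bot.get_obs(); print(o['moment'],o['grip_width'])"
```

```text
tool_pos: [451.4, 128.2, 42.7]
tcp_rot: [3.141, -0.001, 0.43]
contact_force: [-0.6, -0.5, 3.7]
finger_force: 29.6
[ 0.00933404  0.04699061 -0.09728798] 42.442333419618535
```

```bash
python3 -m crank '[[0,0,0,0,0,0.06],[0,0,0,0,0,0]]'|grep -E "pos|force|rot"; python3 -c "
from plant import bot
o=bot.get_obs(); print(o['moment'],o['grip_width'])"
```

```text
tool_pos: [451.4, 128.3, 42.7]
tcp_rot: [3.141, -0.001, 0.37]
contact_force: [0.2, 0.5, 3.6]
finger_force: 29.7
[ 0.01179611  0.04290527 -0.02932394] 42.58574989332328
```

```bash
python3 -m crank '[[0,0,0,0,0,0.06],[0,0,0,0,0,0]]'|grep -E "pos|force|rot"; python3 -c "
from plant import bot
o=bot.get_obs(); print(o['moment'],o['joint_positions'].round(2))"
```

```text
tool_pos: [451.5, 128.3, 42.7]
tcp_rot: [3.141, -0.001, 0.31]
contact_force: [-0.3, 1.0, 5.6]
finger_force: 29.7
[ 0.05886816 -0.03901946 -0.06002463] [0.11 0.49 1.9  0.   0.75 1.37]
```

The flange rests on the plate: z steady at 42.7, a light 4–5 N up. Next: relieve the push, release and rise.

```bash
python3 -m crank '[[0,0,-0.0004,0,0,0],[0,0,0,0,0,0]]'|grep -E "pos|force"; python3 -m crank '[[0,0,0,0,0,0],[0,0,0,0,0,0],[0,0,0,0,0,0],[0,0,0,0,0,0]]' 75|grep -E "pos|force|grip"; python3 -m crank '[[0,0,-0.01,0,0,0],[0,0,-0.03,0,0,0],[0,0,-0.05,0,0,0],[0,0,-0.06,0,0,0],[0,0,0,0,0,0]]'|grep -E "pos|force|time"
python3 - <<'E'
from h import *
c=cam("scene")
cv2.imwrite("pics/s3.png",cv2.resize(c["color"][140:320,230:380],None,fx=3.3,fy=3.3,interpolation=cv2.INTER_CUBIC))
E
```

```text
tool_pos: [451.3, 128.3, 42.7]
contact_force: [2.5, 1.3, 1.1]
finger_force: 29.5
tool_pos: [450.8, 128.2, 42.7]
contact_force: [-0.2, -0.6, 0.1]
grip_width: 67.9
finger_force: 0.0
time: 20.1
tool_pos: [453.6, 128.6, 197.8]
contact_force: [0.3, -0.4, -1.0]
finger_force: 0.0
```

View pics/s3.png

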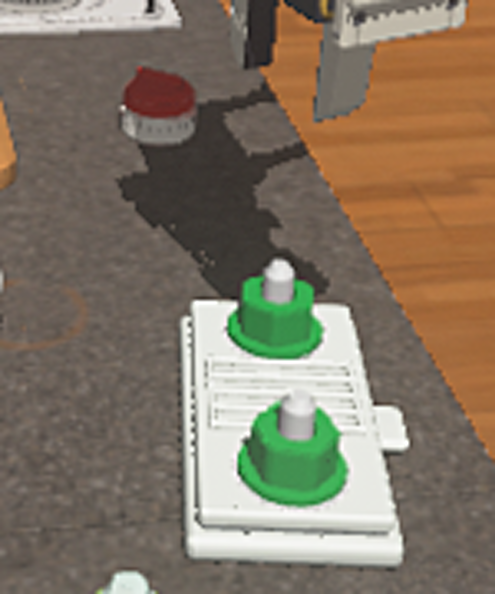

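The picture shows the nut seated level on the plate, its flange at about (275,340) in the crop, with the stud standing out as far as on the other nut. The gripper is clear.

```bash
python3 -m crank '[[0,0,0,0,0,0],[0,0,0,0,0,0]]'|grep -E "force|time"; python3 -c "
from plant import bot
print(bot.close_job())"
```

```text
time: 20.4
contact_force: [0.0, 0.9, 0.4]
finger_force: 0.0
the job is handed in; nothing more can be done
None
```

The loose nut dropped into its thread, was turned clockwise until its flange rested on the pressure plate, and was released; the highest vertical push I read was 9.5 N, the bystanders were not approached, and the job was handed in at 20.4 s.

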